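Fit the T-shaped hand rest into its bayonet socket

ROBOT

A 6-joint arm with a two-finger parallel gripper is mounted at the origin on a cart in front of the work surface, level with it; the furniture and walls round the work are solid. World frame = base frame: x ahead of the robot, y to its left, z up, the work surface at z = 0. Lengths are in m, angles in rad, forces in N, time in s.
With the tool pointing down it reaches from about 0.35 to 0.8 m from the base axis. Payload 7.3 kg.
Tool frame: the origin (TCP) lies between the finger pads; the fingertips stand 8 mm ahead of it and the grasp point (between the pads) lies 11 mm behind it (ctrl.nose_length is the distance from the TCP to the fingertips, in m); z points along the fingers, y is the line along which they close (so a half turn about z gives the same grasp; the last joint's range is limited). The gripper opens to 85 mm and grips with 20 to 120 N. Pads are 22 mm wide; open, the fingers measure 114 mm over their backs; the gripper's body (76 mm by 85 mm) begins 54 mm behind the grasp point. The pads swing forward as they close: fully open they stand 13 mm farther back than shut.
Start: joints at [1.127, 0.342, 1.524, -0, 1.275, -0.146], TCP at [0.154, 0.502, 0.239] pointing down, gripper open.
Joint ranges: [-2.53, 2.53], [-0.77, 2.02], [0.04, 2.7], [-1, 4.14], [0.28, 2.66], [-3.11, 3.11]. Speed limits (rad/s): [2.57, 2.57, 3.14, 3.14, 3.14, 3.14].

INTERFACE

Orientations are given as a unit quaternion [w, x, y, z].
In Python, from workcell import ctrl gives the robot as it stands.
- The arm moves only by the tool arm_command, never from a script. Its argument "plan" is a list of rows, each a list of 6 numbers: the shift along the tool's x, y, z in m, then the turn, a rotation vector about the tool's x, y, z in rad. A call has 1 to 5 rows; each row is the pose to reach, as a shift and turn from the pose commanded when the call began, along the tool's axes at that moment; what a row does not reach only later rows make up. A row lasts 1/8 s, in which the tool goes at most 62.5 mm and 10.7 degrees, less where a joint would pass 70% of its speed; a pose out of reach is approached as far as the arm can. A call with a gripper value outside its range is refused whole. "hand" is the opening in per cent of the stroke, from 0 (shut) to 100 (fully open), set as the call begins (left out, the last holds). The fingers move at their own pace and stop on an object; "newtons" is the grip in N (left out, the last holds). Time passes only in rows, so rows that repeat a pose let the fingers close. It gives the time, the measured TCP pose, the force, the opening and the grip force at its end, in the units of the state.
- ctrl.state(): the state, without advancing time (a new reading comes with each control period).
- ctrl.snapshot(name): name is "side" or "top" or "wrist"; returns a dict with "img" (480x640x3 uint8, blue, green, red), "fov_y" (degrees; the focal length in pixels is half the picture's height over the tangent of half this angle, whatever the lens; pixels are square), "cx", "cy" (the principal point, pixels), "xyz" and "orientation" of the camera in the world; the wrist camera has in their place "mount" (4x4, takes a point from camera to tool coordinates, whose origin is the TCP and whose axes are the flange's). Camera axes: x right, y down, z forward; pixel columns grow to the right and rows downward; lengths in m; the calibration is good to about 2 mm. The wrist camera is an equidistant fisheye: a pixel r from the principal point sees the ray r / f radians off the axis. A picture is of the moment at which its call begins: read the wrist's pose just before it. There is no depth.
- ctrl.job_done(): hands the job in; it is judged then, once.
The state is a dict: "clock": time; "joint_pos": joint angles; "joint_vel": joint speeds; "tau": joint torques, N m; "tcp_pos": TCP position; "tool_rot": TCP orientation; "contact_force": force on the tool from outside, world axes, zero at the start; "torque": the same for the moment, N m; "opening": finger opening in m; "grip_force": force on a finger pad.
Only numpy, scipy, OpenCV 4.12 (cv2) and the standard library are available. Lean on these libraries where they do the work, as an engineer would, in place of code of your own. Each camera call takes 0.05 s, during which the arm holds its last target. There are 200 camera calls.

TASK

Fit the T-shaped hand rest on the polishing stand: take it from the wooden block, lower its stem into the bayonet socket in front of the vice so that its two side lugs pass down the slots onto the ledge, and let go. Then swing it round clockwise (seen from above) by one end of the bar, not by its middle, until the lugs drop into the locking notches and the bar lies across the front of the vice. Leave the other things where they are.

Things in the scene. Friction and masses are not known exactly. Their poses are not given: they have to be found in the camera images.
- t_rest: T-shaped hand rest, 0.35 to 0.7 kg, 104 mm high, standing upright in one hole of the wooden block. Origin: middle of its stem's flat lower end, z up the stem. Steel stem 40 mm across from z 5 to 60 mm (tapered to 32 mm at the tip), then a 22 mm neck. Bar on top along y, lugs along x. When in the socket its origin, in the stand's frame, is at z 49 mm with the lugs on the rim, 22 on the ledge, 14 in the notches.
- t_bar (a point): Middle of the hand rest's aluminium bar, on the stem's axis, 94 mm above its lower end. The bar is 160 mm long along the rest's y axis, 24 mm wide and 20 mm high. Carry it by the middle, gripped across the bar from above.
- t_lug (a point): Outer end of one of the rest's two lugs: round pins 10 mm thick on opposite sides of the stem, along the rest's +x and -x (square to the bar), 30 mm above the lower end, reaching 34 mm from the axis. A half turn makes no difference.
- rest_stand: Fixed polishing stand: steel plate 12 mm thick, x -46 to 96 mm, y -68 to 68 mm; upright bayonet socket at its origin (socket's axis, at table height; z up), and a vice with a mould insert behind it, centred at x 64 mm, at most 64 mm high. Socket: tube of 60 mm outer, 41.6 mm inner diameter. When locked, the rest's bar lies along the stand's y axis (5 degrees of play).
- socket_rim (a point): Centre of the socket's mouth, on its axis, 74 mm above the table. The bore has a 3 mm chamfer there. Two slots right through the wall, opposite each other, 14 mm wide, open in this rim.
- slot_mouth (a point): Where one slot opens in the rim (flared to 20 mm): 70 degrees anticlockwise, from above, of the stand's x axis; the other is opposite. So the rest enters with its bar 70 degrees anticlockwise of the stand's y axis. The slot goes down to a level ledge 27 mm below the rim; the lug then runs 70 degrees clockwise along it, under a roof 12 mm below the rim.
- lock_notch (a point): Floor of one locking notch, at the stand's +x (the other at -x), 39 mm above the table: 14 mm wide, 8 mm below the ledge, at the run's clockwise end; its far wall is the stop. Turning on the ledge takes about 1 to 5 N at the bar's end; the lugs drop by the rest's weight, at the latest when the push is taken away.
- rest_block: Fixed wooden block 80 x 190 x 45 mm, origin at the centre of its underside, long along its y axis. Two blind holes, 42 mm across and 22 mm deep, at y +55 and -55 mm; a rest stands in each on its stem's end, 23 mm above the table, lugs clear of the block.
- pad_rest: The other rest, in the block's other hole: same stem and lugs, but a round rubber pad 64 mm across on top instead of a bar; 102 mm high, loose, origin at its stem's lower end. Not needed; it stays there.
- handpiece: Rotary handpiece, grey and black, 170 mm long, lying at the front left; origin under its middle. Bystander.
- compound_bar: Bar of polishing compound, 39 x 89 x 32 mm, at the front; origin at the centre of its underside. Bystander.
- stone: Polishing stone stick, 12 x 100 x 9 mm, at the front; origin at the centre of its underside. Bystander.
- paste_pot: Glass pot with screw lid, 57 mm diameter, 36 mm high, at the left; origin at the centre of its underside. Bystander.
- tape_roll: Roll of masking tape, 90 mm diameter, 24 mm high, at the front left corner; origin at the centre of its underside. Bystander.
- burr_block: Wooden block with burrs, 52 x 124 x 60 mm, at the left; origin at the centre of its underside. Bystander.

How it is judged:
By the outcome, as a careful person would: the job done as asked, in the order asked, and still so for the second after the job is handed in, with the robot touching nothing.
It also fails if it takes over 54 s, if anything falls off the work surface, if the arm or the gripper's body presses on something with over 40 N, if the wrist force passes 120 N, or if a joint passes its speed limit or range.

## Working session

There is one attempt and no reset: what is moved stays moved. The work goes in short steps, Python scripts to look and compute and a tool call to move; the robot and the scene stay as the last step left them, time stands still between calls to the robot, and variables do not carry over. Pictures are saved under pics/ and viewed, at most 10 in all, crops included, and the job is handed in when it is done.

Besides the shell and the picture viewer there is one more tool, called after ">>>" by a JSON object that holds its "name" and its "arguments". arm_command: Moves the arm, as the interface text tells. Its arguments: {"type":"object","properties":{"plan":{"type":"array"},"hand":{"type":"number"},"newtons":{"type":"number"}},"required":["plan"]}

```bash
mkdir -p pics; ls; cat > h.py <<'E'
import numpy as np, cv2
from scipy.spatial.transform import Rotation as R
from workcell import ctrl
def q2R(q): return R.from_quat([q[1],q[2],q[3],q[0]]).as_matrix()
def snap(n):
    s=ctrl.state(); d=ctrl.snapshot(n)
    d['f']=240/np.tan(np.radians(d['fov_y'])/2)
    if 'mount' in d:
        M=np.array(d['mount']); Rt=q2R(s['tool_rot'])
        d['R']=Rt@M[:3,:3]; d['o']=np.array(s['tcp_pos'])+Rt@M[:3,3]; d['fish']=True
    else:
        d['R']=q2R(d['orientation']); d['o']=np.array(d['xyz']); d['fish']=False
    return d
def ray(d,u,v):
    x=np.array([u-d['cx'],v-d['cy']])
    if d['fish']:
        r=np.linalg.norm(x); t=r/d['f']; k=np.array([*(x/max(r,1e-9)*np.sin(t)),np.cos(t)])
    else: k=np.array([*(x/d['f']),1])
    return d['R']@k
def onz(d,u,v,z):
    k=ray(d,u,v); return d['o']+k*(z-d['o'][2])/k[2]
def proj(d,p):
    c=d['R'].T@(np.array(p)-d['o'])
    if d['fish']:
        r=np.linalg.norm(c[:2]); t=np.arctan2(r,c[2]); x=c[:2]/max(r,1e-9)*t*d['f']
    else: x=c[:2]/c[2]*d['f']
    return x+[d['cx'],d['cy']]
E
python3 - <<'E'
from h import *
for n in ['top','side']:
    d=snap(n); cv2.imwrite(f'pics/{n}0.png',d['img']); print(n,d['f'],d['cx'],d['cy'],d['o'],d['R'].round(3).tolist())
print(ctrl.state())
E
```

```text
pics
top 488.5677943355788 317.48716826644323 241.76349991521155 [ 0.27332939 -0.00635834  1.04088599] [[0.182, -0.961, 0.209], [-0.983, -0.177, 0.04], [-0.002, -0.213, -0.977]]
side 457.466976562995 323.52566183319675 238.4727824561713 [0.21840182 0.38964864 0.86732912] [[-0.821, -0.486, 0.301], [-0.572, 0.707, -0.417], [-0.01, -0.514, -0.858]]
{'clock': 0.1, 'joint_pos': array([ 1.12700024e+00,  3.42646609e-01,  1.52491702e+00, -1.91292131e-05,
        1.27541030e+00, -1.46026791e-01]), 'joint_vel': array([ 0.00021787, -0.00159402, -0.0028275 ,  0.0004695 ,  0.00104384,
        0.00027379]), 'tau': array([ 2.18977570e-03, -4.34452128e+01, -2.46491146e+01,  3.46649438e-05,
        4.60966388e-03, -1.88599950e-05]), 'tcp_pos': array([0.15387535, 0.50157936, 0.23870036]), 'tool_rot': array([-1.91983727e-04,  1.48332417e-01,  9.88937317e-01, -6.63479883e-04]), 'contact_force': array([ 0.18970544,  0.04770396, -0.20449142]), 'torque': array([ 0.02930428, -0.02040859, -0.03664144]), 'grip_force': 0.0, 'opening': 0.08526196431541168}
```

View pics/top0.png

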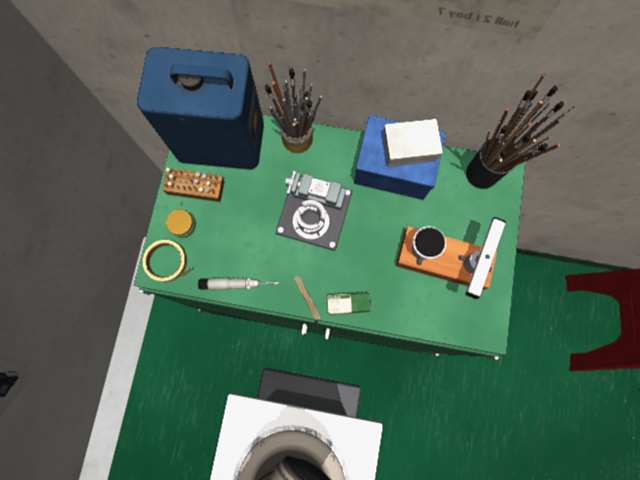

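View pics/side0.png

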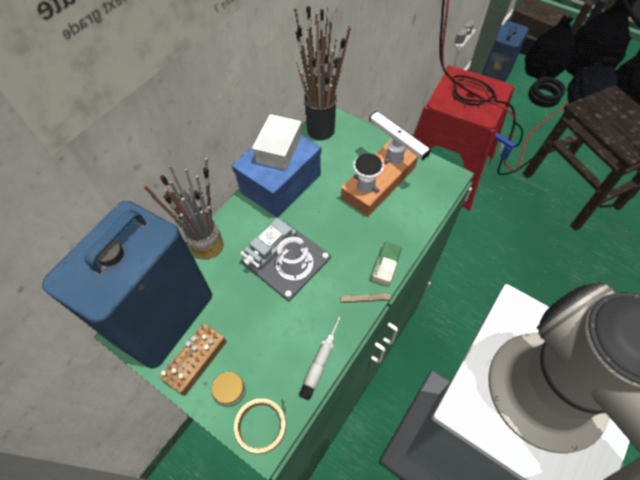

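The top view shows the white bar at about (488,258), the socket at about (311,219), and the vice behind it. The side view shows the same layout. Next I'll measure both coarsely.

```bash
python3 - <<'E'
from h import *
d=snap('top'); im=d['img']
m=np.zeros((480,640),np.uint8); m[205:310,455:515]=(im[205:310,455:515].min(2)>195)*255
c=max(cv2.findContours(m,0,1)[0],key=cv2.contourArea); r=cv2.minAreaRect(c); print(r)
b=cv2.boxPoints(r); P=np.array([onz(d,*p,.127) for p in b])
print(P.round(3)); print('bar c',P.mean(0))
e=P[1]-P[0] if np.linalg.norm(P[1]-P[0])>np.linalg.norm(P[2]-P[1]) else P[2]-P[1]
print('len',np.linalg.norm(e),'ang',np.degrees(np.arctan2(e[1],e[0])))
print('rim',onz(d,311,217,.074)); 
for p in [(281,229),(332,243),(347,193)]: print('bolt',onz(d,*p,.012))
s=snap('side');print('rim side',onz(s,296,256,.074), 'bar side',onz(s,399,135,.127))
E
```

```text
((486.4245910644531, 256.79693603515625), (12.092464447021484, 77.21426391601562), 19.440034866333008)
[[ 0.427 -0.263  0.127]
 [ 0.576 -0.295  0.127]
 [ 0.572 -0.318  0.127]
 [ 0.423 -0.285  0.127]]
bar c [ 0.49932844 -0.28997562  0.127     ]
len 0.152749096202008 ang -12.19737915840717
rim [0.52858235 0.05600937 0.074     ]
bolt [0.50669823 0.11899787 0.012     ]
bolt [0.49619626 0.00482833 0.012     ]
bolt [ 0.61310143 -0.0078826   0.012     ]
rim side [0.51846506 0.06768832 0.074     ] bar side [ 0.49286353 -0.27943541  0.127     ]
```

>>> {"name": "arm_command", "arguments": {"plan": [[-0.243, -0.158, -0.02, 0, 0, 0], [-0.243, -0.158, -0.02, 0, 0, 0], [-0.243, -0.158, -0.02, 0, 0, 0], [-0.243, -0.158, -0.02, 0, 0, 0], [-0.243, -0.158, -0.02, 0, 0, 0]], "hand": 100, "newtons": 60}}

```text
clock: 0.82
tcp_pos: [0.3413, 0.2775, 0.2595]
tool_rot: [0.0, 0.149, 0.989, 0.0]
contact_force: [-0.1, 0.5, -0.4]
opening: 0.0855
grip_force: 0.0
```

>>> {"name": "arm_command", "arguments": {"plan": [[-0.22, -0.173, 0, 0, 0, 0], [-0.22, -0.173, 0, 0, 0, 0], [-0.22, -0.173, 0, 0, 0, 0], [-0.22, -0.173, 0, 0, 0, 0], [-0.22, -0.173, 0, 0, 0, 0]]}}

```text
clock: 1.45
tcp_pos: [0.5008, 0.0468, 0.2589]
tool_rot: [-0.0, 0.15, 0.989, -0.0]
contact_force: [-0.6, 0.0, -0.3]
opening: 0.0853
grip_force: 0.0
```

```bash
cat >> h.py <<'E'
def goto(p,yaw_y):
    "print shift+turn (tool axes) to put TCP at p, tool down, tool y at yaw_y deg (mod 180)"
    s=ctrl.state(); Rt=q2R(s['tool_rot']); a=np.degrees(np.arctan2(Rt[1,1],Rt[0,1]))
    yaw_y=a+(yaw_y-a+90)%180-90; t=np.radians(yaw_y)
    y=np.array([np.cos(t),np.sin(t),0]); z=np.array([0,0,-1.]); T=np.c_[np.cross(y,z),y,z]
    dv=Rt.T@(np.array(p)-s['tcp_pos']); rv=R.from_matrix(Rt.T@T).as_rotvec()
    print('t',s['clock'],'tcp',s['tcp_pos'].round(4),'yawy',round(a,2),'-> shift',dv.round(4),'turn',rv.round(4),'|d|',np.linalg.norm(dv).round(3),'F',s['contact_force'].round(1))
E
python3 - <<'E'
from h import *
goto([.498,-.288,.25],77.8)
d=snap('wrist'); print(d['f'],d['cx'],d['cy'],d['o'],d['R'].round(2).tolist()); cv2.imwrite('pics/w0.png',d['img'])
E
```

```text
t 1.45 tcp [0.5008 0.0468 0.2589] yawy 72.77 -> shift [-0.0965 -0.3206  0.009 ] turn [-0.0003 -0.0001 -0.0878] |d| 0.335 F [-0.6  0.  -0.3]
371.64829954431775 324.5900393860046 236.78773999598943 [0.43456038 0.06796583 0.39466966] [[0.3, 0.92, 0.27], [0.96, -0.28, -0.08], [-0.0, 0.28, -0.96]]
```

View pics/w0.png

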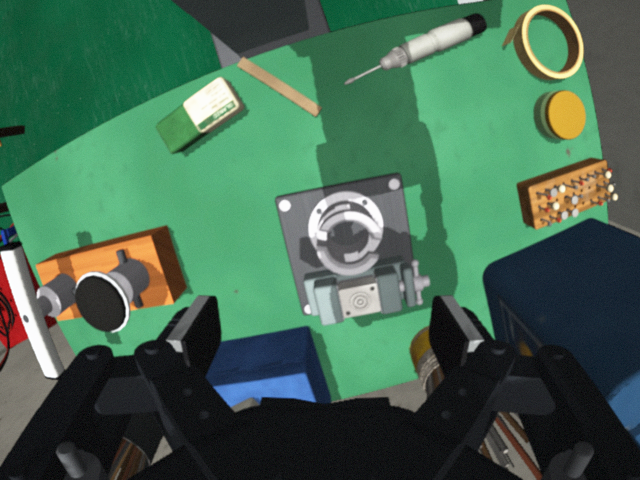

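The wrist view shows the socket mouth at about (347,235), bolts at about (284,206) and (394,184), and the vice below. I'll enlarge it for the rim and slots.

```bash
python3 - <<'E'
from h import *
im=cv2.imread('pics/w0.png')[165:330,260:440]; cv2.imwrite('pics/w0c.png',cv2.resize(im,None,fx=3.6,fy=3.6,interpolation=cv2.INTER_CUBIC))
E
```

```text
(no output)
```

View pics/w0c.png

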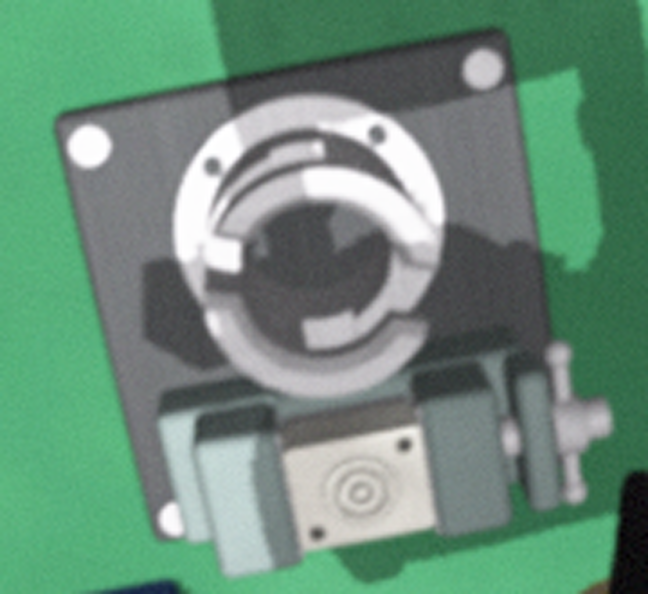

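Crop: rim ellipse is centred at about (320,281), with slots at about (215,283) left and (428,288) right. Plate front corners are at (58,118) and (505,32).

```bash
python3 - <<'E'
from h import *
s=np.load if 0 else None
# pose at which w0 was taken
class D(dict):pass
d=snap('wrist') # arm not moved
px=lambda u,v:(260+u/3.6,165+v/3.6)
L=lambda u,v,z:onz(d,*px(u,v),z)
c=L(320,281,.074)
print('rim edges',[L(*p,.074).round(4).tolist() for p in [(207,281),(437,270),(320,166),(318,398)]])
print('rim c',c)
A=L(58,118,.012);B=L(505,32,.012);e=A-B
# B is stand (-46,+68) (left), A is (-46,-68)
yv=(B-A)[:2];print('plate len',np.linalg.norm(yv));yaw=np.degrees(np.arctan2(yv[1],yv[0]))-90
t=np.radians(yaw);X=np.array([np.cos(t),np.sin(t)])
print('yaw',yaw,'origin from plate',(A+B)[:2]/2+.046*X)
b1=L(89,147,.014);b2=L(483,68,.014);b=b2-b1;print('bolt yaw',np.degrees(np.arctan2(b[1],b[0]))-90,(b1+b2)/2)
b3=L(172,520,.014);g=b3-b1;print('bolt x yaw',np.degrees(np.arctan2(g[1],g[0])),np.linalg.norm(b),np.linalg.norm(g))
l=L(215,283,.074);r=L(428,288,.074);g=l-r;print('slot dir',np.degrees(np.arctan2(g[1],g[0])),l,r)
goto([.498,-.288,.25],77.8)
E
```

```text
rim edges [[0.529, 0.0301, 0.074], [0.5435, 0.0863, 0.074], [0.5091, 0.0655, 0.074], [0.5678, 0.048, 0.074]]
rim c [0.53745104 0.05723388 0.074     ]
plate len 0.13251003793393312
yaw -6.028464713737819 origin from plate [0.53946216 0.0576328 ]
bolt yaw -5.557069561707593 [0.50304607 0.06091523 0.014     ]
bolt x yaw -6.728807991168561 0.11670730780744956 0.12275863585603373
slot dir -108.70487005242907 [0.53012825 0.03189919 0.074     ] [0.54740164 0.08291695 0.074     ]
t 1.55 tcp [0.5008 0.047  0.2587] yawy 72.71 -> shift [-0.0968 -0.3207  0.0089] turn [-0.0006 -0.0001 -0.0888] |d| 0.335 F [ 0.4  0.8 -0.5]
```

>>> {"name": "arm_command", "arguments": {"plan": [[-0.085, -0.28, 0.005, 0, 0, -0.088], [-0.085, -0.28, 0.005, 0, 0, -0.088], [-0.085, -0.28, 0.005, 0, 0, -0.088], [-0.085, -0.28, 0.005, 0, 0, -0.088], [-0.085, -0.28, 0.005, 0, 0, -0.088]]}}

```text
clock: 2.17
tcp_pos: [0.4982, -0.2445, 0.2541]
tool_rot: [-0.0, 0.105, 0.994, 0.0]
contact_force: [1.4, -0.5, -0.4]
opening: 0.0855
grip_force: 0.0
```

```bash
python3 - <<'E'
from h import *
goto([.498,-.288,.25],77.8)
d=snap('wrist'); cv2.imwrite('pics/w1.png',d['img'])
E
```

```text
t 2.175 tcp [ 0.4982 -0.2445  0.2541] yawy 77.93 -> shift [-0.0089 -0.0426  0.0041] turn [ 0.0003 -0.0003  0.0023] |d| 0.044 F [ 1.4 -0.5 -0.4]
```

View pics/w1.png

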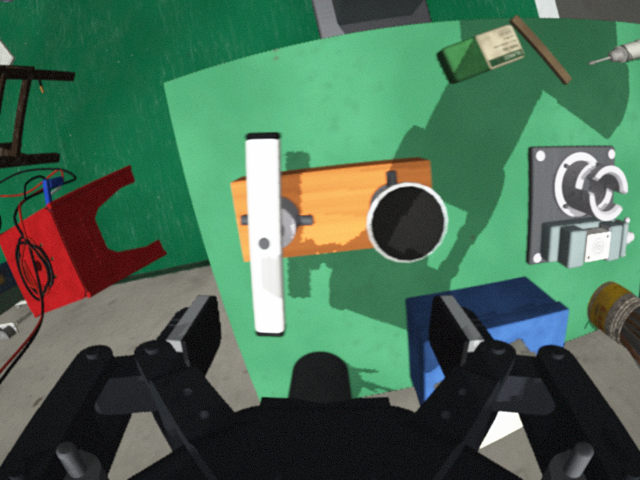

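The bar's top face runs from (263,138) to (270,333). The black centre dot is at (264,243).

```bash
python3 - <<'E'
from h import *
d=snap('wrist')
a=onz(d,263,138.5,.127);b=onz(d,270.5,333,.127);c=onz(d,264,243,.127);e=a-b
print('bar ends',a,b,'mid',(a+b)/2,'dot',c,np.linalg.norm(e),np.degrees(np.arctan2(e[1],e[0]))%180)
m=((a+b)/2+c)/2
ang=np.degrees(np.arctan2(e[1],e[0]))
goto([m[0],m[1],.16],ang+90);goto([m[0],m[1],.106],ang+90)
E
```

```text
bar ends [ 0.42519162 -0.27741851  0.127     ] [ 0.57598997 -0.31112976  0.127     ] mid [ 0.50059079 -0.29427414  0.127     ] dot [ 0.50002358 -0.29545877  0.127     ] 0.15452051622622812 167.39861748733924
t 2.275 tcp [ 0.4981 -0.2459  0.2536] yawy 77.77 -> shift [-0.0126 -0.0473  0.0936] turn [-0.0005 -0.0006  0.0064] |d| 0.106 F [ 0.4  0.3 -0.5]
t 2.275 tcp [ 0.4981 -0.2459  0.2536] yawy 77.77 -> shift [-0.0126 -0.0473  0.1476] turn [-0.0005 -0.0006  0.0064] |d| 0.156 F [ 0.4  0.3 -0.5]
```

>>> {"name": "arm_command", "arguments": {"plan": [[-0.013, -0.047, 0.05, 0, 0, 0.006], [-0.013, -0.047, 0.05, 0, 0, 0.006], [-0.013, -0.047, 0.1, 0, 0, 0.006], [-0.013, -0.047, 0.1475, 0, 0, 0.006], [-0.013, -0.047, 0.1475, 0, 0, 0.006]]}}

```text
clock: 2.9
tcp_pos: [0.5002, -0.2886, 0.1045]
tool_rot: [-0.003, 0.107, 0.994, 0.002]
contact_force: [-0.2, -0.6, 0.1]
opening: 0.0854
grip_force: 0.0
```

```bash
python3 - <<'E'
from h import *
goto([.5003,-.2948,.106],77.4)
d=snap('wrist'); cv2.imwrite('pics/w2.png',d['img'])
E
```

```text
t 2.9 tcp [ 0.5002 -0.2886  0.1045] yawy 77.71 -> shift [-0.0014 -0.006  -0.0015] turn [ 0.0036 -0.0065  0.0055] |d| 0.006 F [-0.2 -0.6  0.1]
```

View pics/w2.png

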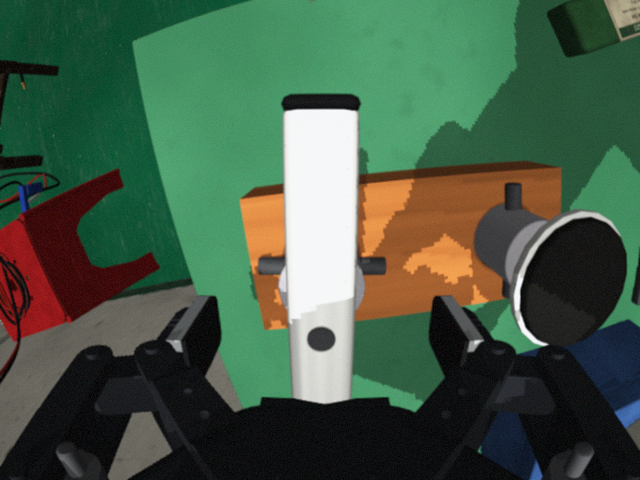

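The bar is centred between the fingers, with the dot at (321,338).

```bash
python3 - <<'E'
from h import *
d=snap('wrist'); print(onz(d,321,338,.127)); a=onz(d,321,108,.127);print(a); s=ctrl.state(); print(s['tcp_pos'],s['clock'])
goto([.5003,-.2948,.106],77.4)
E
```

```text
[ 0.50388873 -0.29142556  0.127     ]
[ 0.42652204 -0.27436645  0.127     ]
[ 0.50263034 -0.29101338  0.10862686] 3.0
t 3.0 tcp [ 0.5026 -0.291   0.1086] yawy 77.7 -> shift [ 0.0015 -0.0042  0.0026] turn [-0.0004  0.0017  0.0053] |d| 0.005 F [0.3 0.2 0.5]
```

>>> {"name": "arm_command", "arguments": {"plan": [[0, -0.001, 0.0045, 0, 0, 0.005], [0, -0.001, 0.0045, 0, 0, 0.005]]}}

```text
clock: 3.25
tcp_pos: [0.5019, -0.2929, 0.1036]
tool_rot: [0.001, 0.11, 0.994, -0.001]
contact_force: [-1.0, 0.1, -0.0]
opening: 0.0852
grip_force: 0.0
```

>>> {"name": "arm_command", "arguments": {"plan": [[0, 0, 0, 0, 0, 0], [0, 0, 0, 0, 0, 0], [0, 0, 0, 0, 0, 0], [0, 0, 0, 0, 0, 0], [0, 0, 0, 0, 0, 0]], "hand": 0, "newtons": 60}}

```text
clock: 3.88
tcp_pos: [0.5015, -0.2923, 0.1024]
tool_rot: [0.0, 0.11, 0.994, 0.0]
contact_force: [1.1, 1.6, 2.8]
opening: 0.0231
grip_force: 59.1
```

>>> {"name": "arm_command", "arguments": {"plan": [[0, 0, 0, 0, 0, 0], [0, 0, 0, 0, 0, 0]]}}

```text
clock: 4.12
tcp_pos: [0.5015, -0.2924, 0.1024]
tool_rot: [0.0, 0.11, 0.994, 0.0]
contact_force: [1.3, 2.7, 4.6]
opening: 0.0233
grip_force: 59.3
```

>>> {"name": "arm_command", "arguments": {"plan": [[0, 0, -0.01, 0, 0, 0], [0, 0, -0.025, 0, 0, 0], [0, 0, -0.05, 0, 0, 0], [0, 0, -0.09, 0, 0, 0], [0, 0, -0.12, 0, 0, 0]]}}

```text
clock: 4.75
tcp_pos: [0.5012, -0.2931, 0.2245]
tool_rot: [0.0, 0.11, 0.994, -0.001]
contact_force: [0.5, 0.2, -6.6]
opening: 0.0234
grip_force: 59.8
```

```bash
python3 - <<'E'
from h import *
goto([.51,-.12,.22],64)
d=snap('wrist'); cv2.imwrite('pics/w3.png',d['img'])
s=ctrl.state();print(s['contact_force'],s['torque'],s['opening'])
E
```

```text
t 4.75 tcp [ 0.5012 -0.2931  0.2245] yawy 77.34 -> shift [0.0293 0.1708 0.0043] turn [-0.0011  0.001   0.2328] |d| 0.173 F [ 0.5  0.2 -6.6]
[ 2.40341522 -1.4006723  -1.48257594] [-0.14147336 -0.27584421 -0.00105323] 0.023138085268747857
```

View pics/w3.png

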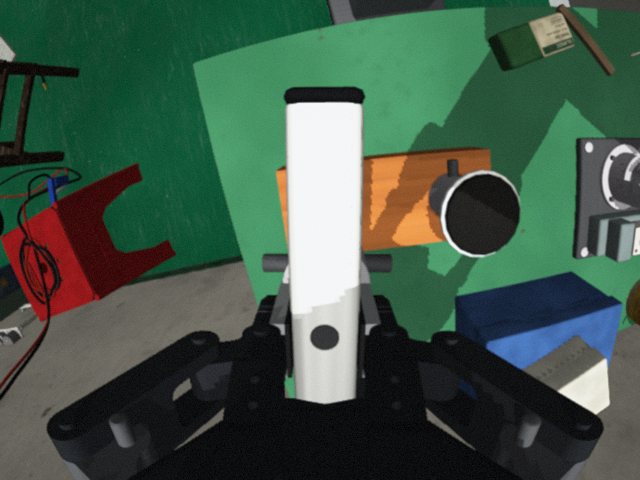

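In hand: dot at (324,337), lug ends at (263,263) and (391,264).

```bash
cat >> h.py <<'E'
def tool_pt(d,u,v,zt):
    M=np.array(d['mount']); x=np.array([u-d['cx'],v-d['cy']]); r=np.linalg.norm(x);t=r/d['f']
    k=M[:3,:3]@np.array([*(x/r*np.sin(t)),np.cos(t)]); o=M[:3,3]
    return o+k*(zt-o[2])/k[2]
E
python3 - <<'E'
from h import *
d=snap('wrist')
print('dot',tool_pt(d,324,337,-.0246)); a=tool_pt(d,263,263,.0494);b=tool_pt(d,391,264,.0494)
print('lugs',a,b,(a+b)/2, 'yaw off deg',np.degrees(np.arctan2(-(b-a)[0],(b-a)[1])))
print('bar far end',tool_pt(d,325,102,-.0246))
goto([.50,-.06,.22],64)
E
```

```text
dot [ 0.00088249  0.00021912 -0.0246    ]
lugs [ 0.00092679 -0.03259623  0.0494    ] [0.00034512 0.03605313 0.0494    ] [0.00063595 0.00172845 0.0494    ] yaw off deg 0.48545985513360523
bar far end [ 0.07831025  0.00053935 -0.0246    ]
t 4.85 tcp [ 0.5025 -0.2941  0.2265] yawy 77.33 -> shift [0.0538 0.2278 0.0053] turn [-0.003   0.0073  0.2327] |d| 0.234 F [ 1.1 -0.6 -6. ]
```

>>> {"name": "arm_command", "arguments": {"plan": [[0.05, 0.228, 0.004, 0, 0, 0.2328], [0.05, 0.228, 0.004, 0, 0, 0.2328], [0.05, 0.228, 0.004, 0, 0, 0.2328], [0.05, 0.228, 0.004, 0, 0, 0.2328], [0.05, 0.228, 0.004, 0, 0, 0.2328]]}}

```text
clock: 5.48
tcp_pos: [0.5013, -0.056, 0.2171]
tool_rot: [-0.001, 0.223, 0.975, 0.0]
contact_force: [1.0, -0.6, -6.8]
opening: 0.0231
grip_force: 62.0
```

```bash
python3 - <<'E'
from h import *
goto([.538,.0575,.22],64)
d=snap('wrist'); p=proj(d,[.538,.0575,.074]).astype(int); print(p); cv2.imwrite('pics/w4full.png',d['img'])
x0,y0=p[0]-90,p[1]-80
im=d['img'][y0:y0+150,x0:x0+200]; print(x0,y0,im.shape);cv2.imwrite('pics/w4.png',cv2.resize(im,None,fx=4,fy=4,interpolation=cv2.INTER_CUBIC))
E
```

```text
t 5.475 tcp [ 0.5013 -0.056   0.2171] yawy 64.27 -> shift [ 0.0162  0.1182 -0.0029] turn [-0.     -0.003   0.0047] |d| 0.119 F [ 1.  -0.6 -6.8]
[470 204]
380 124 (150, 200, 3)
```

View pics/w4.png

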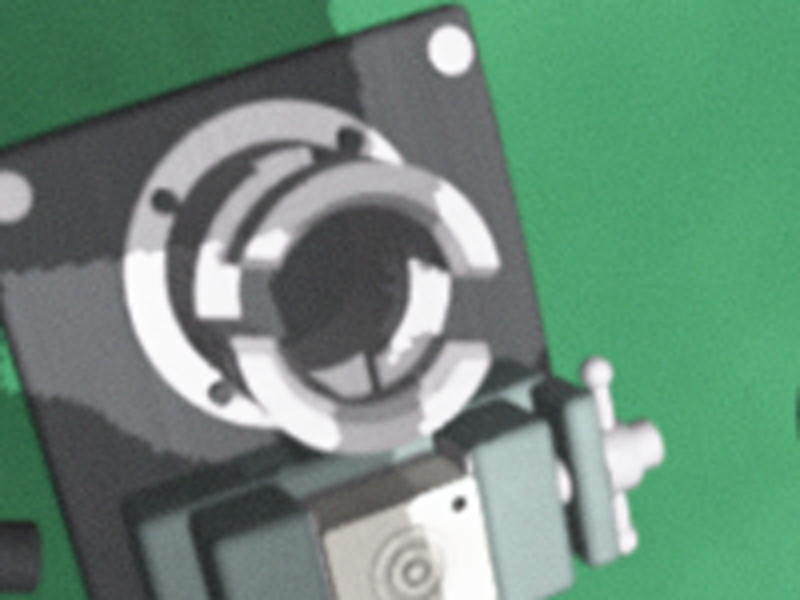

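Rim in the crop: slots centred at (237,299) and (496,306), ring extremes at (378,162), (360,452), (232,·) and (500,·).

```bash
python3 - <<'E'
from h import *
d=snap('wrist');s=ctrl.state(); print(s['tcp_pos'])
L=lambda u,v,z:onz(d,380+u/4,124+v/4,z)[:2]
l=L(238,299.5,.074);r=L(496,306.5,.074);print('slots',l,r,'mid',(l+r)/2,np.linalg.norm(l-r),'dir',np.degrees(np.arctan2(*(r-l)[::-1])))
t=L(380,162,.074);b=L(360,452,.074);print('ring',t,b,(t+b)/2,np.linalg.norm(t-b))
A=L(5,196,.014);B=L(450,51,.014);print('bolts yaw',np.degrees(np.arctan2(*(B-A)[::-1]))-90, (A+B)/2,np.linalg.norm(A-B))
E
```

```text
[ 0.50202862 -0.05908691  0.21743931]
slots [0.52363173 0.0325159 ] [0.54874249 0.08461924] mid [0.53618711 0.05856757] 0.05783864000668133 dir 64.26865078887357
ring [0.51043402 0.07066045] [0.56456176 0.04546378] [0.53749789 0.05806212] 0.059704974732024144
bolts yaw -6.07696362595658 [0.50171298 0.06161856] 0.11673044240450536
```

```bash
python3 - <<'E'
from h import *
goto([.5372,.0571,.165],64.2)
E
```

```text
t 5.575 tcp [ 0.502  -0.0591  0.2174] yawy 64.09 -> shift [0.0191 0.1199 0.0523] turn [-0.0009 -0.0012 -0.0019] |d| 0.132 F [-0.5 -0.7 -6.3]
```

>>> {"name": "arm_command", "arguments": {"plan": [[0.01, 0.05, 0, 0, 0, -0.002], [0.016, 0.1, 0, 0, 0, -0.002], [0.019, 0.12, 0.02, 0, 0, -0.002], [0.019, 0.12, 0.045, 0, 0, -0.002], [0.019, 0.12, 0.045, 0, 0, -0.002]]}}

```text
clock: 6.2
tcp_pos: [0.5367, 0.0558, 0.1709]
tool_rot: [-0.003, 0.224, 0.974, -0.001]
contact_force: [0.2, 0.1, -6.4]
opening: 0.0232
grip_force: 62.4
```

>>> {"name": "arm_command", "arguments": {"plan": [[0, 0, 0, 0, 0, 0], [0, 0, 0, 0, 0, 0]]}}

```text
clock: 6.45
tcp_pos: [0.5387, 0.0562, 0.1744]
tool_rot: [0.001, 0.224, 0.974, 0.0]
contact_force: [0.2, 0.3, -6.7]
opening: 0.023
grip_force: 62.4
```

```bash
python3 - <<'E'
from h import *
goto([.5372,.0571,.154],64.2)
d=snap('wrist'); im=d['img'][110:330,190:460]; cv2.imwrite('pics/w5.png',cv2.resize(im,None,fx=2.7,fy=2.7,interpolation=cv2.INTER_CUBIC))
E
```

```text
t 6.45 tcp [0.5387 0.0562 0.1744] yawy 64.06 -> shift [0.0018 0.0001 0.0204] turn [ 0.0009  0.002  -0.0025] |d| 0.02 F [ 0.2  0.3 -6.7]
```

View pics/w5.png

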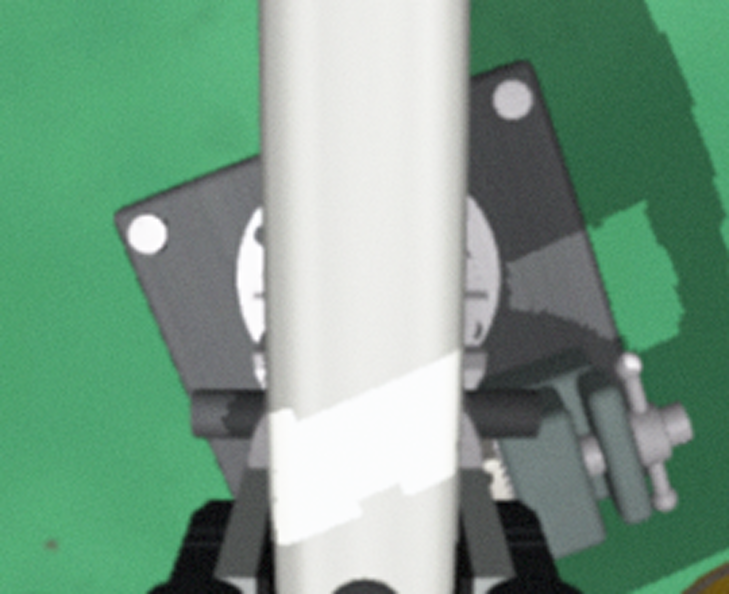

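The flange (centre about 368) and lugs (middle about 370) line up, so I'll descend.

>>> {"name": "arm_command", "arguments": {"plan": [[0.001, 0, 0.015, 0, 0, -0.002], [0.001, 0, 0.022, 0, 0, -0.002], [0.001, 0, 0.027, 0, 0, -0.002], [0.001, 0, 0.032, 0, 0, -0.002], [0.001, 0, 0.032, 0, 0, -0.002]]}}

```text
clock: 7.12
tcp_pos: [0.5369, 0.0575, 0.1409]
tool_rot: [-0.0, 0.223, 0.975, -0.0]
contact_force: [-0.1, -0.3, -7.3]
opening: 0.0232
grip_force: 62.4
```

>>> {"name": "arm_command", "arguments": {"plan": [[0, 0, 0.003, 0, 0, 0], [0, 0, 0.006, 0, 0, 0], [0, 0, 0.008, 0, 0, 0], [0, 0, 0.01, 0, 0, 0], [0, 0, 0.01, 0, 0, 0]]}}

```text
clock: 7.75
tcp_pos: [0.537, 0.0574, 0.1311]
tool_rot: [-0.0, 0.223, 0.975, 0.0]
contact_force: [0.3, 0.1, -6.5]
opening: 0.0234
grip_force: 62.6
```

>>> {"name": "arm_command", "arguments": {"plan": [[0, 0, 0.003, 0, 0, 0], [0, 0, 0.006, 0, 0, 0], [0, 0, 0.009, 0, 0, 0], [0, 0, 0.011, 0, 0, 0], [0, 0, 0.011, 0, 0, 0]]}}

```text
clock: 8.38
tcp_pos: [0.537, 0.0574, 0.1201]
tool_rot: [-0.0, 0.223, 0.975, 0.0]
contact_force: [-0.2, 0.1, -6.4]
opening: 0.023
grip_force: 62.5
```

Lugs are in the slots with no contact. Ledge is expected at TCP z ≈ 0.1014.

>>> {"name": "arm_command", "arguments": {"plan": [[0, 0, 0.004, 0, 0, 0], [0, 0, 0.008, 0, 0, 0], [0, 0, 0.012, 0, 0, 0], [0, 0, 0.015, 0, 0, 0], [0, 0, 0.015, 0, 0, 0]]}}

```text
clock: 9.0
tcp_pos: [0.537, 0.0575, 0.105]
tool_rot: [-0.0, 0.223, 0.975, 0.0]
contact_force: [-0.0, 1.8, -7.0]
opening: 0.0232
grip_force: 62.5
```

>>> {"name": "arm_command", "arguments": {"plan": [[0, 0, 0.001, 0, 0, 0], [0, 0, 0.002, 0, 0, 0], [0, 0, 0.0025, 0, 0, 0], [0, 0, 0.0025, 0, 0, 0]]}}

```text
clock: 9.5
tcp_pos: [0.5371, 0.0575, 0.1028]
tool_rot: [0.0, 0.223, 0.975, 0.0]
contact_force: [-0.8, 1.0, -5.7]
opening: 0.0233
grip_force: 62.6
```

>>> {"name": "arm_command", "arguments": {"plan": [[0, 0, 0.0008, 0, 0, 0], [0, 0, 0.0015, 0, 0, 0], [0, 0, 0.0015, 0, 0, 0]]}}

```text
clock: 9.88
tcp_pos: [0.5372, 0.0574, 0.1015]
tool_rot: [0.0, 0.223, 0.975, 0.0]
contact_force: [-0.1, 1.1, -3.3]
opening: 0.0229
grip_force: 62.9
```

>>> {"name": "arm_command", "arguments": {"plan": [[0, 0, 0, 0, 0, 0], [0, 0, 0, 0, 0, 0], [0, 0, 0, 0, 0, 0], [0, 0, 0, 0, 0, 0], [0, 0, 0, 0, 0, 0]], "hand": 100}}

```text
clock: 10.5
tcp_pos: [0.5371, 0.0574, 0.1014]
tool_rot: [0.0, 0.223, 0.975, 0.0]
contact_force: [0.4, -0.6, -0.4]
opening: 0.0854
grip_force: 0.0
```

>>> {"name": "arm_command", "arguments": {"plan": [[0, 0, -0.01, 0, 0, 0], [0, 0, -0.03, 0, 0, 0], [0, 0, -0.06, 0, 0, 0], [0, 0, -0.06, 0, 0, 0]]}}

```text
clock: 11.0
tcp_pos: [0.5386, 0.0574, 0.1641]
tool_rot: [0.003, 0.223, 0.975, 0.001]
contact_force: [-0.2, -1.0, -1.6]
opening: 0.0855
grip_force: 0.0
```

```bash
python3 - <<'E'
from h import *
goto([.5372,.0571,.16],64.2)
d=snap('wrist'); cv2.imwrite('pics/w6.png',d['img'])
E
```

```text
t 11.0 tcp [0.5386 0.0574 0.1641] yawy 64.25 -> shift [ 0.0012 -0.0009  0.0041] turn [0.0023 0.0051 0.0008] |d| 0.004 F [-0.2 -1.  -1.6]
```

View pics/w6.png

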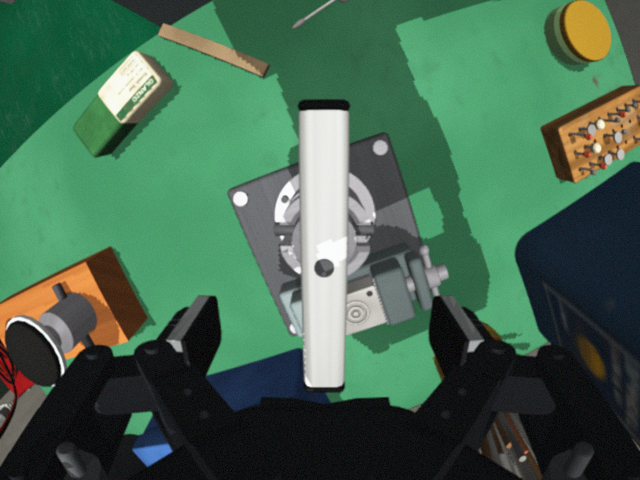

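The rest sits straight in the slots on the ledge, released. I'll shut the fingers, move beside the near end of the bar on its clockwise-pushing side, and go down.

>>> {"name": "arm_command", "arguments": {"plan": [[0.03, -0.03, -0.005, 0, 0, 0], [0.065, -0.048, -0.005, 0, 0, 0], [0.065, -0.048, -0.005, 0, 0, 0], [0.065, -0.048, -0.005, 0, 0, 0], [0.065, -0.048, -0.005, 0, 0, 0]], "hand": 0, "newtons": 40}}

```text
clock: 11.68
tcp_pos: [0.4586, 0.0424, 0.1661]
tool_rot: [0.0, 0.223, 0.975, 0.0]
contact_force: [0.1, -0.1, -0.4]
opening: 0.0001
grip_force: 0.0
```

```bash
python3 - <<'E'
from h import *
C=np.array([.537,.058]);t=np.radians(154.2);r=np.array([np.cos(t),np.sin(t)]);k=np.array([np.sin(t),-np.cos(t)])
goto([*(C+.066*r-.047*k),.111],64.2); print(ctrl.state()['opening'],ctrl.state()['joint_pos'].round(2))
for ph in (3,6,9,12,15):
    p=np.radians(ph);a=.066;o=.027
    print(ph,round(a*np.cos(p)+o*np.sin(p)-a,4),round(a*np.sin(p)-o*np.cos(p)+o,4),round(p,4))
E
```

```text
t 11.675 tcp [0.4586 0.0424 0.1661] yawy 64.24 -> shift [0.0022 0.0012 0.0551] turn [0.0002 0.0002 0.0008] |d| 0.055 F [ 0.1 -0.1 -0.4]
0.00011567608184392336 [-0.07  0.3   1.8   0.    1.03 -1.2 ]
3 0.0013 0.0035 0.0524
6 0.0025 0.007 0.1047
9 0.0034 0.0107 0.1571
12 0.0042 0.0143 0.2094
15 0.0047 0.018 0.2618
```

>>> {"name": "arm_command", "arguments": {"plan": [[0.002, 0.001, 0.03, 0, 0, 0], [0.002, 0.001, 0.055, 0, 0, 0], [0.002, 0.001, 0.055, 0, 0, 0], [0.002, 0.001, 0.055, 0, 0, 0]]}}

```text
clock: 12.18
tcp_pos: [0.4572, 0.0442, 0.1119]
tool_rot: [0.0, 0.223, 0.975, 0.0]
contact_force: [0.1, -0.3, 1.0]
opening: 0.0004
grip_force: 0.0
```

>>> {"name": "arm_command", "arguments": {"plan": [[0, 0.005, 0, 0, 0, 0], [0, 0.01, 0, 0, 0, 0], [0, 0.014, 0, 0, 0, 0], [0, 0.018, 0, 0, 0, 0], [0, 0.018, 0, 0, 0, 0]]}}

```text
clock: 12.8
tcp_pos: [0.4643, 0.0607, 0.1113]
tool_rot: [0.0, 0.223, 0.975, 0.0]
contact_force: [1.0, -0.8, -0.2]
opening: 0.0001
grip_force: 0.0
```

>>> {"name": "arm_command", "arguments": {"plan": [[0.0013, 0.0035, 0, 0, 0, 0.0524], [0.0025, 0.007, 0, 0, 0, 0.1047], [0.0034, 0.0107, 0, 0, 0, 0.1571], [0.0042, 0.0143, 0, 0, 0, 0.2094], [0.0047, 0.018, 0, 0, 0, 0.2618]]}}

```text
clock: 13.42
tcp_pos: [0.4665, 0.0785, 0.111]
tool_rot: [-0.001, 0.349, 0.937, -0.001]
contact_force: [-3.0, -0.9, 1.7]
opening: -0.0004
grip_force: 1.7
```

>>> {"name": "arm_command", "arguments": {"plan": [[0.0013, 0.0035, 0, 0, 0, 0.0524], [0.0025, 0.007, 0, 0, 0, 0.1047], [0.0034, 0.0107, 0, 0, 0, 0.1571], [0.0042, 0.0143, 0, 0, 0, 0.2094], [0.0047, 0.018, 0, 0, 0, 0.2618]]}}

```text
clock: 14.05
tcp_pos: [0.4745, 0.0953, 0.111]
tool_rot: [-0.001, 0.468, 0.884, -0.001]
contact_force: [-3.3, 0.2, 1.6]
opening: -0.0002
grip_force: 1.8
```

```bash
python3 - <<'E'
from h import *
C=np.array([.537,.058])
s=ctrl.state();Rt=q2R(s['tool_rot']);print(s['tcp_pos'],'rel C in tool',(Rt.T@np.array([*(s['tcp_pos'][:2]-C),0])).round(4),s['contact_force'].round(1),'yawy',np.degrees(np.arctan2(Rt[1,1],Rt[0,1])))
d=snap('wrist'); cv2.imwrite('pics/w7.png',d['img'])
im=d['img'];m=np.zeros((480,640),np.uint8)
E
```

```text
[0.47453924 0.09532673 0.11095967] rel C in tool [ 0.066  -0.0307  0.0002] [-3.3  0.2  1.6] yawy 34.149340052205055
```

View pics/w7.png

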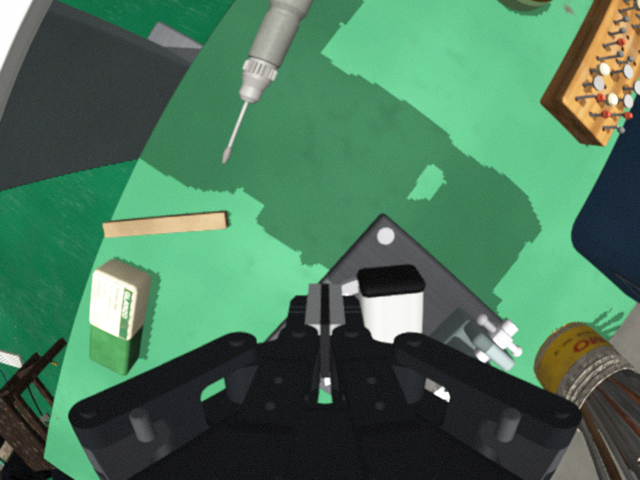

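The fingers push the near end of the bar at about 3 N and the bar follows, parallel to the tool. That is more pictures viewed than the 10 allowed, so from here I use numbers only. I'll carry on with the sweep.

>>> {"name": "arm_command", "arguments": {"plan": [[0.0013, 0.0035, 0, 0, 0, 0.0524], [0.0025, 0.007, 0, 0, 0, 0.1047], [0.0034, 0.0107, 0, 0, 0, 0.1571], [0.0042, 0.0143, 0, 0, 0, 0.2094], [0.0047, 0.018, 0, 0, 0, 0.2618]]}}

```text
clock: 14.72
tcp_pos: [0.487, 0.1094, 0.111]
tool_rot: [-0.001, 0.579, 0.815, -0.001]
contact_force: [-4.6, 0.8, 1.5]
opening: -0.0001
grip_force: 1.8
```

>>> {"name": "arm_command", "arguments": {"plan": [[0.0013, 0.0035, 0, 0, 0, 0.0524], [0.0025, 0.007, 0, 0, 0, 0.1047], [0.0034, 0.0107, 0, 0, 0, 0.1571], [0.0042, 0.0143, 0, 0, 0, 0.2094], [0.0042, 0.0143, 0, 0, 0, 0.2094]]}}

```text
clock: 15.35
tcp_pos: [0.4999, 0.1181, 0.1111]
tool_rot: [-0.0, 0.661, 0.751, -0.0]
contact_force: [-2.8, -0.0, 1.1]
opening: -0.0002
grip_force: 1.0
```

```bash
cat > m.py <<'E'
from h import *
C=np.array([.537,.058])
s=ctrl.state();Rt=q2R(s['tool_rot']);print(s['clock'],s['tcp_pos'],'rel C in tool',(Rt.T@np.array([*(s['tcp_pos'][:2]-C),0])).round(4),s['contact_force'].round(1),'yawy',np.degrees(np.arctan2(Rt[1,1],Rt[0,1])))
d=snap('top'); im=d['img']
def seg(d,z):
    p=proj(d,[*C,z]); yy,xx=np.mgrid[:480,:640]; near=(np.hypot(xx-p[0],yy-p[1])<62)
    m=((im.min(2)>170)&near).astype(np.uint8)*255
    m=cv2.morphologyEx(m,cv2.MORPH_CLOSE,np.ones((3,3)))
    for c in sorted(cv2.findContours(m,0,1)[0],key=cv2.contourArea)[::-1][:3]:
        r=cv2.minAreaRect(c);P=np.array([onz(d,*q,z) for q in cv2.boxPoints(r)])[:,:2]
        e=P[1]-P[0];f=P[2]-P[1];g=e if np.linalg.norm(e)>np.linalg.norm(f) else f
        print('area',cv2.contourArea(c),'c',P.mean(0).round(3),'size',np.linalg.norm(e).round(3),np.linalg.norm(f).round(3),'ang',(np.degrees(np.arctan2(g[1],g[0]))%180).round(1))
seg(d,.122)
E
python3 m.py
```

```text
15.35 [0.49990185 0.11812298 0.11107827] rel C in tool [ 0.0644 -0.0291  0.    ] [-2.8 -0.   1.1] yawy 7.318226878660971
area 1612.0 c [0.53  0.037] size 0.121 0.097 ang 161.6
area 231.5 c [0.473 0.108] size 0.05 0.022 ang 6.9
area 219.5 c [0.622 0.146] size 0.041 0.041 ang 5.8
```

>>> {"name": "arm_command", "arguments": {"plan": [[0.0009, 0.0023, 0, 0, 0, 0.035], [0.0017, 0.0047, 0, 0, 0, 0.07], [0.0024, 0.007, 0, 0, 0, 0.105], [0.0031, 0.0095, 0, 0, 0, 0.14], [0.0037, 0.0119, 0, 0, 0, 0.175]]}}

```text
clock: 16.02
tcp_pos: [0.512, 0.1233, 0.1113]
tool_rot: [0.0, 0.725, 0.689, 0.0]
contact_force: [0.3, -0.9, -0.1]
opening: -0.0
grip_force: 0.0
```

>>> {"name": "arm_command", "arguments": {"plan": [[0.0005, 0.0012, 0, 0, 0, 0.0175], [0.0009, 0.0023, 0, 0, 0, 0.035], [0.0009, 0.0023, 0, 0, 0, 0.035]]}}

```text
clock: 16.4
tcp_pos: [0.5138, 0.1241, 0.1112]
tool_rot: [-0.0, 0.736, 0.677, -0.0]
contact_force: [-1.0, 0.4, 1.0]
opening: 0.0
grip_force: 0.6
```

>>> {"name": "arm_command", "arguments": {"plan": [[0.0003, 0.0012, 0, 0, 0, 0.0175], [0.0005, 0.0023, 0, 0, 0, 0.025], [0.0005, 0.0023, 0, 0, 0, 0.025]]}}

```text
clock: 16.77
tcp_pos: [0.5162, 0.1244, 0.1114]
tool_rot: [-0.0, 0.744, 0.668, 0.0]
contact_force: [-2.6, 1.4, 2.8]
opening: -0.0001
grip_force: 1.5
```

```bash
python3 - <<'E'
from h import *
C=np.array([.537,.058])
s=ctrl.state();Rt=q2R(s['tool_rot']);print('rel',(Rt.T@np.array([*(s['tcp_pos'][:2]-C),0])).round(4),'Ftool',(Rt.T@s['contact_force']).round(1),'yawy',np.degrees(np.arctan2(Rt[1,1],Rt[0,1])),s['grip_force'])
E
```

```text
rel [ 0.0638 -0.0279  0.    ] Ftool [ 1.1 -2.8 -2.8] yawy -6.224924049513687 1.5434022434055805
```

>>> {"name": "arm_command", "arguments": {"plan": [[0.0002, 0.001, 0, 0, 0, 0.012], [0.0003, 0.002, 0, 0, 0, 0.025], [0.0003, 0.003, 0, 0, 0, 0.035], [0.0003, 0.003, 0, 0, 0, 0.035]]}}

```text
clock: 17.27
tcp_pos: [0.5193, 0.1244, 0.1113]
tool_rot: [-0.0, 0.756, 0.655, 0.0]
contact_force: [-3.5, 2.1, 2.4]
opening: 0.0001
grip_force: 2.0
```

```bash
python3 - <<'E'
from h import *
C=np.array([.537,.058])
s=ctrl.state();Rt=q2R(s['tool_rot']);print('rel',(Rt.T@np.array([*(s['tcp_pos'][:2]-C),0])).round(4),'Ftool',(Rt.T@s['contact_force']).round(1),'yawy',np.degrees(np.arctan2(Rt[1,1],Rt[0,1])),s['grip_force'])
E
```

```text
rel [ 0.0632 -0.027   0.    ] Ftool [ 1.6 -3.8 -2.4] yawy -8.23474375680659 1.9895007368177176
```

Backing off to check whether the lugs have dropped.

>>> {"name": "arm_command", "arguments": {"plan": [[0, -0.01, 0, 0, 0, 0], [0, -0.03, 0, 0, 0, 0], [0, -0.06, -0.03, 0, 0, 0], [0.02, -0.1, -0.08, 0, 0, 0], [0.02, -0.1, -0.08, 0, 0, 0]]}}

```text
clock: 17.9
tcp_pos: [0.4232, 0.1594, 0.1941]
tool_rot: [0.002, 0.755, 0.655, 0.003]
contact_force: [0.0, -0.6, 0.1]
opening: 0.0
grip_force: 0.0
```

```bash
cat > n.py <<'E'
from h import *
C=np.array([.537,.058]); s=ctrl.state(); print(s['clock'],s['tcp_pos'])
def segs(n,ztop):
    d=snap(n); im=d['img']; cv2.imwrite(f'pics/{n}_n.png',im)
    p=proj(d,[*C,ztop]); print(n,'bar centre px',p.round(1))
    lo=max(0,int(p[1])-100);l2=max(0,int(p[0])-130)
    sub=im[lo:int(p[1])+100,l2:int(p[0])+130].astype(int)
    m=((sub.min(2)>150)&(sub.max(2)-sub.min(2)<35)).astype(np.uint8)*255
    for c in sorted(cv2.findContours(m,0,1)[0],key=cv2.contourArea)[::-1][:4]:
        r=cv2.minAreaRect(c); B=cv2.boxPoints(r)+[l2,lo]
        e=[(B[i]+B[(i+1)%4])/2 for i in range(4)]
        pr=(e[0],e[2]) if np.linalg.norm(e[0]-e[2])>np.linalg.norm(e[1]-e[3]) else (e[1],e[3])
        print(' area',cv2.contourArea(c),'px',(r[0]+np.array([l2,lo])).round(1),np.round(r[1],1))
        for z in (.118,.126):
            P=[onz(d,*q,z)[:2] for q in pr]; g=P[1]-P[0]
            print('   z',z,'mid',((P[0]+P[1])/2).round(4),'len',np.linalg.norm(g).round(4),'ang',(np.degrees(np.arctan2(g[1],g[0]))%180).round(2))
for n in ('top','side','wrist'): segs(n,.12)
E
python3 n.py
```

```text
17.9 [0.42317519 0.15942145 0.19414071]
top bar centre px [310.5 206.6]
 area 2056.0 px [204.5 187. ] [49. 44.]
   z 0.118 mid [0.5392 0.2722] len 0.0972 ang 100.44
   z 0.126 mid [0.5369 0.2697] len 0.0963 ang 100.44
 area 1746.0 px [412.9 138.6] [35.6 52.9]
   z 0.118 mid [ 0.716  -0.1195] len 0.1077 ang 107.2
   z 0.126 mid [ 0.7122 -0.1186] len 0.1068 ang 107.2
 area 1497.5 px [305.7 214.2] [76.6 42.2]
   z 0.118 mid [0.521 0.065] len 0.1518 ang 68.3
   z 0.126 mid [0.5188 0.0644] len 0.1505 ang 68.3
 area 691.5 px [311.7 185.5] [54.5 22.1]
   z 0.118 mid [0.5806 0.0639] len 0.1084 ang 88.84
   z 0.126 mid [0.578  0.0633] len 0.1075 ang 88.84
side bar centre px [289.8 235.9]
 area 4248.5 px [288.4 157.7] [76.5 84.9]
   z 0.118 mid [ 0.6598 -0.1035] len 0.2235 ang 105.24
   z 0.126 mid [ 0.6551 -0.0982] len 0.2211 ang 105.24
 area 1444.5 px [395.5 163. ] [56. 45.]
   z 0.118 mid [ 0.4638 -0.2167] len 0.154 ang 120.24
   z 0.126 mid [ 0.4612 -0.2102] len 0.1523 ang 120.24
 area 623.5 px [261.5 253. ] [31.8 36.1]
   z 0.118 mid [0.559  0.1166] len 0.0702 ang 85.88
   z 0.126 mid [0.5554 0.1195] len 0.0694 ang 85.88
 area 347.0 px [327.5 200.5] [19. 33.]
   z 0.118 mid [ 0.5256 -0.0525] len 0.0663 ang 34.46
   z 0.126 mid [ 0.5223 -0.0478] len 0.0656 ang 34.46
wrist bar centre px [494.9 360. ]
 area 5724.0 px [515.8 312. ] [ 63.2 118.7]
   z 0.118 mid [0.5528 0.0907] len 0.0943 ang 83.37
   z 0.126 mid [0.5483 0.096 ] len 0.0907 ang 83.37
 area 1134.0 px [446.4 292.4] [52.7 81.5]
   z 0.118 mid [0.4992 0.12  ] len 0.053 ang 32.28
   z 0.126 mid [0.4967 0.1241] len 0.051 ang 32.28
 area 1097.0 px [459.5 320.4] [33.9 55.1]
   z 0.118 mid [0.5083 0.0966] len 0.0409 ang 73.96
   z 0.126 mid [0.5055 0.1017] len 0.0393 ang 73.96
 area 282.5 px [608.5 448.5] [19. 29.]
   z 0.118 mid [ 0.7164 -0.1313] len 0.0671 ang 151.84
   z 0.126 mid [ 0.7056 -0.1175] len 0.0645 ang 151.84
```

```bash
python3 - <<'E'
from h import *
goto([.537,.0,.26],-6)
E
```

```text
t 18.05 tcp [0.4234 0.1582 0.1909] yawy -8.2 -> shift [-0.1403  0.135  -0.069 ] turn [ 0.0008  0.0002 -0.0385] |d| 0.207 F [-0.8 -0.1 -0.9]
```

>>> {"name": "arm_command", "arguments": {"plan": [[-0.01, 0.01, -0.06, 0, 0, -0.038], [-0.05, 0.05, -0.069, 0, 0, -0.038], [-0.1, 0.095, -0.069, 0, 0, -0.038], [-0.14, 0.135, -0.069, 0, 0, -0.038], [-0.14, 0.135, -0.069, 0, 0, -0.038]]}}

```text
clock: 18.68
tcp_pos: [0.5387, -0.004, 0.2575]
tool_rot: [-0.001, 0.745, 0.667, -0.001]
contact_force: [0.3, 0.3, -1.1]
opening: 0.0002
grip_force: 0.0
```

>>> {"name": "arm_command", "arguments": {"plan": [[0, 0, 0, 0, 0, 0], [0, 0, 0, 0, 0, 0], [0, 0, 0, 0, 0, 0]]}}

```text
clock: 19.05
tcp_pos: [0.5364, 0.0014, 0.2604]
tool_rot: [-0.0, 0.743, 0.669, 0.0]
contact_force: [0.0, -0.5, 0.5]
opening: 0.0
grip_force: 0.0
```

```bash
python3 - <<'E'
from h import *
d=snap('wrist');s=ctrl.state();print(s['tcp_pos']);cv2.imwrite('pics/w8.png',d['img'])
g=d['img'].min(2).astype(int)
for y in (.13,.1,.058,.02,-.015): print(y,proj(d,[.537,y,.12]).round(1))
for v in range(60,400,12):
    r=g[v,240:400]; w=np.where(r>190)[0]
    runs=np.split(w,np.where(np.diff(w)>2)[0]+1) if len(w) else []
    print(v,[(int(q[0])+240,int(q[-1])+240) for q in runs if len(q)>8], d['img'][v,300:345:11].tolist() if v%48==12 else '')
E
```

```text
[0.53651838 0.00135091 0.26049411]
0.13 [304.8  56.3]
0.1 [309.1  95.4]
0.058 [315.2 151.5]
0.02 [320.6 201.5]
-0.015 [325.4 245.5]
60 [(303, 333)] [[101, 151, 68], [247, 246, 244], [247, 247, 245], [201, 208, 207], [61, 88, 41]]
72 [(306, 330), (381, 389)] 
84 [(306, 329)] 
96 [(302, 329)] 
108 [(301, 330)] [[151, 156, 159], [248, 247, 246], [248, 248, 247], [67, 68, 67], [66, 63, 62]]
120 [(300, 330)] 
132 [(300, 329), (339, 348), (378, 399)] 
144 [(299, 308), (320, 329), (342, 350)] 
156 [(299, 328), (341, 349)] [[244, 245, 244], [249, 248, 247], [248, 248, 246], [141, 138, 139], [248, 247, 246]]
168 [(299, 327)] 
180 [(298, 325)] 
192 [(298, 324)] 
204 [(301, 324)] [[184, 190, 189], [222, 226, 228], [211, 218, 215], [65, 60, 65], [74, 71, 71]]
216 [(301, 323)] 
228 [(297, 322)] 
240 [(296, 324)] 
252 [] [[95, 141, 63], [73, 111, 51], [79, 112, 59], [100, 148, 68], [108, 155, 74]]
264 [] 
276 [] 
288 [] 
300 [] [[15, 18, 17], [72, 72, 71], [7, 11, 9], [67, 71, 71], [20, 21, 19]]
312 [] 
324 [] 
336 [] 
348 [] [[19, 18, 12], [20, 17, 14], [38, 37, 38], [10, 16, 8], [13, 20, 14]]
360 [] 
372 [] 
384 [(321, 329)] 
396 [] [[6, 8, 9], [15, 13, 14], [30, 30, 35], [12, 7, 7], [21, 25, 19]]
```

```bash
python3 - <<'E'
from h import *
d=snap('wrist');g=d['img'].min(2).astype(int)
for z in (.118,.126):
    M=[]
    for v in list(range(108,141,4))+list(range(156,197,4))+list(range(228,241,4)):
        w=np.where(g[v,285:336]>190)[0]+285; M.append(onz(d,(w[0]+w[-1])/2,v,z)[:2])
    M=np.array(M); vx,vy,x,y=cv2.fitLine(M.astype(np.float32),cv2.DIST_HUBER,0,.01,.01).ravel()
    col=g[30:265,316]; 
    dot=(g[138:158,303:326]<140); yy,xx=np.where(dot); dc=onz(d,xx.mean()+303,yy.mean()+138,z)[:2]
    print(z,'ang',np.degrees(np.arctan2(vy,vx))%180,'dot',dc,len(xx),(xx.mean()+303).round(1),(yy.mean()+138).round(1))
goto([.537+.06*np.cos(np.radians(83)),.058+.06*np.sin(np.radians(83)),.15],-6)
print([(v,g[v,316]) for v in range(30,66,3)],[(v,g[v,309]) for v in range(236,256,2)])
E
```

```text
0.118 ang 81.1517 dot [0.53647752 0.06079276] 103 314.0 147.7
0.126 ang 81.15174 dot [0.53673041 0.0611144 ] 103 314.0 147.7
t 19.15 tcp [0.5366 0.0012 0.2606] yawy -5.98 -> shift [ 0.1165 -0.0045  0.1106] turn [ 0.0005 -0.0001  0.0003] |d| 0.161 F [ 0.3 -0.  -0.2]
[(30, np.int64(70)), (33, np.int64(71)), (36, np.int64(66)), (39, np.int64(71)), (42, np.int64(29)), (45, np.int64(25)), (48, np.int64(244)), (51, np.int64(245)), (54, np.int64(245)), (57, np.int64(245)), (60, np.int64(246)), (63, np.int64(241))] [(236, np.int64(247)), (238, np.int64(248)), (240, np.int64(248)), (242, np.int64(247)), (244, np.int64(249)), (246, np.int64(193)), (248, np.int64(34)), (250, np.int64(28)), (252, np.int64(64)), (254, np.int64(70))]
```

```bash
python3 - <<'E'
from h import *
d=snap('wrist')
for z in (.118,.126): print(z,np.linalg.norm(onz(d,318,47,z)-onz(d,309.5,246.5,z)))
i=cv2.imread('pics/w1.png').min(2);print([(v,i[v,263]) for v in range(134,146,2)],[(v,i[v,270]) for v in range(328,340,2)])
E
```

```text
0.118 0.1535329528659132
0.126 0.1491194670420222
[(134, np.uint8(33)), (136, np.uint8(33)), (138, np.uint8(101)), (140, np.uint8(254)), (142, np.uint8(254)), (144, np.uint8(254))] [(328, np.uint8(254)), (330, np.uint8(255)), (332, np.uint8(213)), (334, np.uint8(51)), (336, np.uint8(60)), (338, np.uint8(96))]
```

>>> {"name": "arm_command", "arguments": {"plan": [[0.05, -0.004, 0.03, 0, 0, 0], [0.1, -0.004, 0.06, 0, 0, 0], [0.116, -0.004, 0.1, 0, 0, 0], [0.116, -0.004, 0.12, 0, 0, 0], [0.116, -0.004, 0.12, 0, 0, 0]]}}

```text
clock: 19.82
tcp_pos: [0.544, 0.1167, 0.139]
tool_rot: [-0.001, 0.743, 0.669, -0.001]
contact_force: [0.3, -0.8, -0.4]
opening: 0.0
grip_force: 0.0
```

>>> {"name": "arm_command", "arguments": {"plan": [[0, 0, 0, 0, 0, 0], [0, 0, 0, 0, 0, 0]]}}

```text
clock: 20.08
tcp_pos: [0.5458, 0.1161, 0.1417]
tool_rot: [0.001, 0.744, 0.669, 0.001]
contact_force: [-0.1, -0.2, 0.0]
opening: -0.0001
grip_force: 0.0
```

The apparent length matches the dropped height. I'll confirm with a light probe: at TCP z 0.131 the fingertip would touch only if the rest had not dropped.

>>> {"name": "arm_command", "arguments": {"plan": [[0, 0, 0.004, 0, 0, 0], [0, 0, 0.007, 0, 0, 0], [0, 0, 0.01, 0, 0, 0], [0, 0, 0.01, 0, 0, 0]]}}

```text
clock: 20.58
tcp_pos: [0.5448, 0.1163, 0.13]
tool_rot: [-0.0, 0.743, 0.669, -0.0]
contact_force: [-0.0, 0.0, 0.3]
opening: -0.0001
grip_force: 0.0
```

There is no contact at tip z 0.122, below the undropped bar top of 0.126, so the lugs are in the notches. Retreating and handing in.

>>> {"name": "arm_command", "arguments": {"plan": [[0, 0, -0.04, 0, 0, 0], [0, 0, -0.1, 0, 0, 0], [0, 0, -0.12, 0, 0, 0], [0, 0, -0.12, 0, 0, 0], [0, 0, -0.12, 0, 0, 0]]}}

```text
clock: 21.2
tcp_pos: [0.5443, 0.1162, 0.2488]
tool_rot: [-0.001, 0.743, 0.669, -0.001]
contact_force: [-1.1, 0.4, -0.3]
opening: -0.0
grip_force: 0.0
```

```bash
python3 -c "
from workcell import ctrl
print(ctrl.job_done())"
```

```text
the job is handed in; nothing more can be done
None
```

The rest is locked in the socket with its bar across the front of the vice, about 3° off the stand's y axis (within the 5° play), and the job was handed in at about 21 s; a light touch probe and a camera check agreed that the lugs dropped, but I viewed 11 pictures against the limit of 10.

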